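# Hold the marker clip gaping over the pattern chart

### The job

A blue spring clip on the orange caddy's rim is used to mark the cookie pattern in use. Squeeze its two tails to spread it open, lift it clear of the rim, and lower it over the top edge of the upright pattern card, centred on the orange mark, one jaw on each side of the card. Finish while still holding the clip spread wide open there, its jaws around the card edge but touching the card nowhere, with the card stand, the caddy and the other kitchen things left where they were.

Things in the scene. Friction and masses are not known exactly. Their poses are not given: they have to be found in the camera images.
- clip: blue plastic spring clip, 50 g, 36 mm wide (40 over its pin), 79 mm high, tails up, jaws down: two levers on a hinge pin of radius 5 mm. Origin at mid-pin; y along the pin, z up, x across the jaws from lever a (carrying this frame) to b. At the start upright, gripping the caddy's +x wall, pin axis 10 mm above the rim. Squeezing turns each lever (and so this frame) by half the joint value.
- clip_lever (a joint): opening of the clip, rad: 0 at the start, lips 5 mm apart on the wall; -0.15 shut; 0.4 lips 17 mm apart; 0.6 fully spread at its stop, lips 22 mm apart, where more grip does no harm. A spring shuts it. Squeezing the tail beads together opens it: about 5 N at the start, 10 to 11 N at full spread.
- tail_a (a point): centre, at mid-width, of the bead (radius 4 mm, along y) at the top of lever a's tail: 42 mm above the pin axis at the start, 46 mm when fully spread. Over both beads the clip is 48 mm at the start, 21 mm fully spread. Squeeze beads a and b towards each other.
- tail_b (a point): the same on lever b's tail
- lip_a (a point): middle of the inner gripping edge of lever a's jaw (3 mm more lip below it): 30 mm below the pin axis at the start, 28 mm when fully spread
- lip_b (a point): the same on lever b's jaw
- caddy: loose open-topped orange plastic caddy, 110 (x) by 180 (y) by 110 mm high, walls 5 mm, 0.9 kg, with a white sliding door in its +x face. Origin at the centre of its underside. The clip sits on its +x wall, whose rim is 110 mm above the counter.
- chart: pattern chart: white card 3 mm thick (x), 150 mm wide (y), its top edge 125 mm above the counter, standing upright in a loose dark wooden block 60 by 170 by 22 mm; 0.5 kg in all. Origin at the centre of the block's underside, z up.
- mark (a point): the place on the card's top edge where the orange mark (24 mm wide, 25 mm down both faces) is centred, 40 mm from the card's middle towards the chart's +y; mid-thickness, at the height of the edge. Axes as the chart's: x across the card, y along the edge, z up.
- plate: loose white melamine plate, 150 mm across, 18 mm high, bystander; origin under its centre
- disc: loose steel cookie-press disc 48 mm across, 4 mm thick, bystander; origin under its centre
- spatula: loose grey and red kitchen spatula lying flat to the robot's right, pointing ahead, bystander, under 30 mm high
- press: loose aluminium cookie press with a red button, lying on its side, about 270 mm long (along y), 70 mm high, bystander; origin under its middle
Things that resemble listed ones, but are neither listed nor needed, are in the scene too. There is more than one size of the clip; the one meant has the size given above.

How it is judged:
By the outcome, as a careful person would: the job done as asked, in the order asked, and still so for the second after the job is handed in, while the arm keeps its last pose, push and grip.
It also fails if it takes over 40 s, if anything falls off the work surface, if the arm or the gripper's body presses on something with over 40 N, if the wrist force passes 120 N, or if a joint passes its speed limit or range.

### The arm

A 6-joint arm with a two-finger parallel gripper is mounted at the origin on the work surface. World frame = base frame: x ahead of the robot, y to its left, z up, the work surface at z = 0. Lengths are in mm, angles in degrees, forces in N, time in s.
With the tool pointing down it reaches from about 350 to 850 mm from the base axis. Payload 8.1 kg.
Tool frame: the origin (TCP) lies between the finger pads; the fingertips stand 19 mm ahead of it and the grasp point (between the pads) is the TCP (nose_length is the distance from the TCP to the fingertips, in mm); y points along the fingers, x is the direction in which the jaws open and shut, and the axes are right-handed (so a half turn about y gives the same grasp; the last joint's range is limited). The gripper opens to 85 mm and grips with 20 to 120 N. Pads are 22 mm wide; open, the fingers measure 114 mm over their backs; the gripper's body (76 mm by 85 mm) begins 54 mm behind the grasp point. The pads swing forward as they close: fully open they stand 13 mm farther back than shut.
Start: joints at [-70.038, 7.471, 85.268, -0, 87.261, -4.893], TCP at [252.213, -544.421, 250.292] pointing down, gripper open.
Joint ranges: [-169.43, 169.43], [-51.17, 129.36], [1.28, 143.12], [-76.62, 256.62], [0, 156.53], [-152.29, 152.29]. Speed limits (degrees/s): [136.94, 136.94, 159.86, 180, 180, 180].

### API

Orientations are given as [roll, pitch, yaw] about the fixed x, y, z axes, in that order (R = Rz(yaw) Ry(pitch) Rx(roll)).
In Python, from bench import sense, snapshot, camera_info, hand_in, nose_length gives the robot as it stands.
- The arm moves only by the tool arm_command, never from a script. Its argument "commands" is a list of rows, each a list of 3 entries, a list of its own where there are three numbers: the opening in per cent of the stroke, from 0 (shut) to 100 (fully open), then the shift along the world's x, y, z in units of 30 mm (1.0 is 30 mm), then the turn, a rotation vector about the world's x, y, z in degrees. A call has 1 to 5 rows; each row shifts and turns the pose as measured when the row begins; what a row does not reach is not made up. A row lasts 1/12 s, in which the tool goes at most 41.7 mm and 7.16 degrees, less where a joint would pass 70% of its speed; a pose out of reach is approached as far as the arm can. A call is refused whole if a number of a shift passes 1 or a number of a turn 7.16, either way. A call with a gripper value outside its range is refused whole. The fingers move at their own pace and stop on an object; "force" is the grip in N (left out, the last holds). Time passes only in rows, so rows that do not move let the fingers close. It gives the time, the measured TCP pose, the force and the opening at its end, in the units of the state.
- sense(): the state, without advancing time (a new reading comes with each control period).
- snapshot(name): name is "scene" or "side" or "wrist"; returns the picture (480x640x3 uint8, blue, green, red); there is no depth.
- camera_info(name): a dict with "fx", "fy", "cx", "cy" (pixels), "k1" (the pictures are not rectified: a ray, as slopes to the right and down, at radius r is drawn at 1 + k1 r^2 times it, then the intrinsics apply), "rvec" (rotation vector, rad) and "tvec" (3), from world to camera coordinates, as OpenCV has them; the wrist camera has in their place "hand_eye" (4x4, takes a point from camera to tool coordinates, whose origin is the TCP and whose axes are the tool frame's). Camera axes: x right, y down, z forward; pixel columns grow to the right and rows downward; lengths in mm; the calibration is good to about 2 mm. A picture is of the moment at which its call begins: read the wrist's pose just before it. camera_info takes no time and is no camera call.
- hand_in(): hands the job in, once; it reports no verdict.
The state is a dict: "time": time; "joint_pos": joint angles; "qd": joint speeds; "joint_efforts": joint torques, N m; "tool_pos": TCP position; "tcp_rot": TCP orientation; "ft_force": force on the tool from outside, world axes, zero at the start; "wrist_torque": the same for the moment, N m; "finger_gap": finger opening in mm.
Only numpy, scipy, OpenCV 4.12 (cv2) and the standard library are available. Lean on these libraries where they do the work, as an engineer would, in place of code of your own. Each camera call takes 0.05 s, during which the arm holds its last target. There are 200 camera calls.

## Working session

There is one attempt and no reset: what is moved stays moved. The work goes in short steps, Python scripts to look and compute and a tool call to move; the robot and the scene stay as the last step left them, time stands still between calls to the robot, and variables do not carry over. Pictures are saved under pics/ and viewed, about 8 in all and at most 12, crops included, and the job is handed in when it is done.

Besides the shell and the picture viewer there is one more tool, called after ">>>" as name(argument=value, ...), one argument or row to a line, values as JSON. arm_command: Moves the arm, as the interface text tells. Its arguments: {"type":"object","properties":{"commands":{"type":"array"},"force":{"type":"number"}},"required":["commands"]}

```bash
mkdir -p pics; python3 - <<'E'
from bench import *
import cv2
for n in("scene","side","wrist"):
    cv2.imwrite(f"pics/{n}0.png",snapshot(n)); print(n,camera_info(n))
s=sense();print(s["time"],s["tool_pos"],s["tcp_rot"],s["finger_gap"],nose_length)
E
```

```text
scene {'fx': 501.21529504924905, 'fy': 501.21529504924905, 'cx': 325.7539537298914, 'cy': 240.6235053920693, 'k1': -0.024751402051717206, 'rvec': array([ 1.83187374,  1.47220445, -0.7023695 ]), 'tvec': array([ -70.15580912, -263.43241653, 1595.75117644])}
side {'fx': 499.7120343791227, 'fy': 499.7120343791227, 'cx': 312.89692682907275, 'cy': 240.75177039568587, 'k1': -0.08376307714942138, 'rvec': array([ 0.8459898 , -2.5869338 ,  1.06249149]), 'tvec': array([422.54862403, 354.18965002, 909.79691187])}
wrist {'fx': 410.5006905082034, 'fy': 410.5006905082034, 'cx': 319.76856832962926, 'cy': 232.9929547608648, 'k1': -0.06216792065828652, 'hand_eye': array([[ 9.99999564e-01, -5.86785558e-04,  7.26911879e-04,
         6.17047112e-01],
       [-8.75819703e-04, -3.18126578e-01,  9.48047843e-01,
        -1.22586282e+02],
       [-3.25050793e-04, -9.48048066e-01, -3.18126954e-01,
         8.22823288e+01],
       [ 0.00000000e+00,  0.00000000e+00,  0.00000000e+00,
         1.00000000e+00]])}
0.15 [ 252.04265843 -544.0496958   249.44909934] [-8.99952587e+01  8.53930031e-02 -6.51468988e+01] 85.3580414488358 19.0
```

View pics/scene0.png

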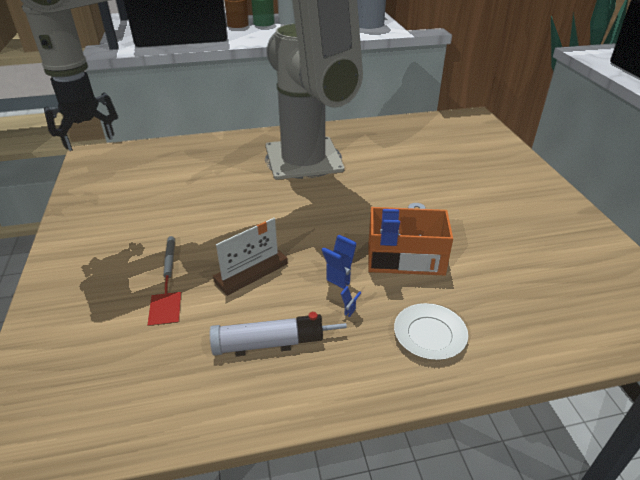

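View pics/side0.png

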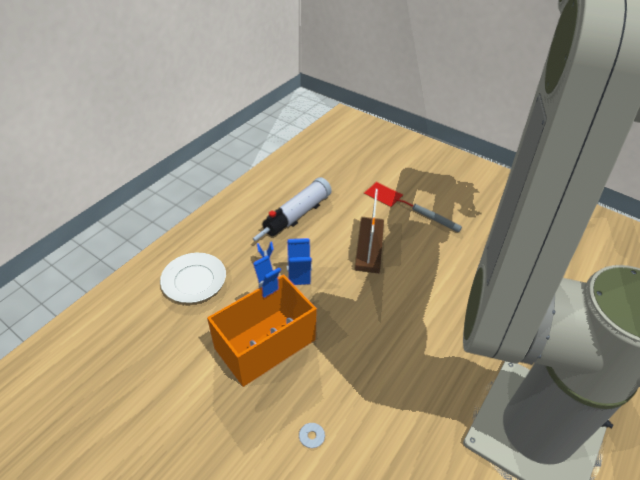

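Scene: the clip is on the caddy (≈390,225), with two lookalike clips standing free (340,262; 350,300), the card at (248,250) and its mark at (262,228). Side: the clip is at (268,275), the caddy at (262,330) and the card edge-on at (375,225). I'll zoom in next.

```bash
python3 - <<'E'
import cv2
a=cv2.imread("pics/scene0.png")[190:320,205:465]; b=cv2.imread("pics/side0.png")[170:390,190:400]
cv2.imwrite("pics/sc1.png",cv2.resize(a,None,fx=3,fy=3,interpolation=cv2.INTER_CUBIC))
cv2.imwrite("pics/sd1.png",cv2.resize(b,None,fx=2.7,fy=2.7,interpolation=cv2.INTER_CUBIC))
E
```

```text
(no output)
```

View pics/sc1.png

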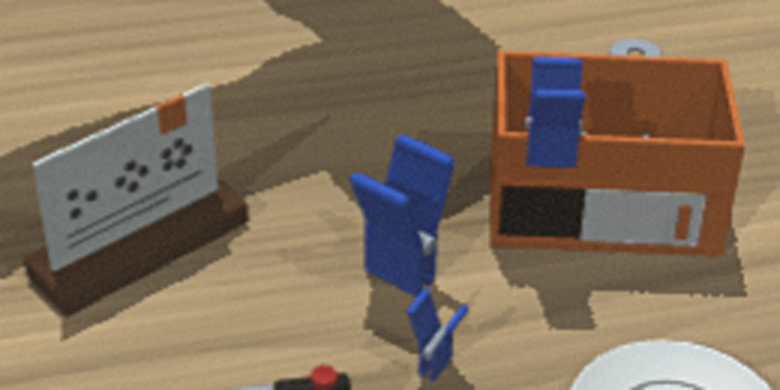

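View pics/sd1.png

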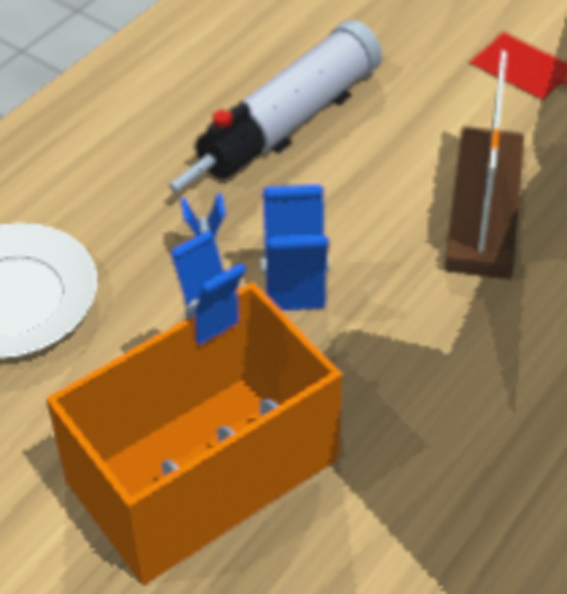

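```bash
cat > h.py <<'E'
import numpy as np, cv2
from bench import *
from scipy.optimize import least_squares
from scipy.spatial.transform import Rotation as R
CI={n:camera_info(n) for n in("scene","side","wrist")}
def proj(n,P,st=None):
    c=CI[n];P=np.atleast_2d(P).astype(float)
    if n=="wrist":
        T=np.eye(4);T[:3,:3]=R.from_euler("xyz",st["tcp_rot"],degrees=True).as_matrix();T[:3,3]=st["tool_pos"]
        M=np.linalg.inv(T@c["hand_eye"]);q=P@M[:3,:3].T+M[:3,3]
    else: q=P@cv2.Rodrigues(c["rvec"])[0].T+c["tvec"]
    s=q[:,:2]/q[:,2:];s=s*(1+c["k1"]*(s**2).sum(1,keepdims=True))
    return s*[c["fx"],c["fy"]]+[c["cx"],c["cy"]]
def world(p,L):
    c,s=np.cos(p[2]),np.sin(p[2]);L=np.atleast_2d(L).astype(float)
    return np.c_[p[0]+c*L[:,0]-s*L[:,1],p[1]+s*L[:,0]+c*L[:,1],L[:,2]]
def fit(obs,p0,st=None):
    f=lambda p:np.concatenate([(proj(n,world(p,l),st)-u).ravel() for n,l,u in obs])
    r=least_squares(f,p0,loss="soft_l1");return r.x,f(r.x).reshape(-1,2)
E
python3 - <<'E'
from h import *
S=lambda a:np.array(a)/3+[205,190]
D=lambda a:np.array(a)/2.7+[190,170]
np.set_printoptions(precision=1,suppress=True)
cad=[("scene",[[55,-90,110],[55,90,110],[-55,-90,110],[-55,90,110],[55,-90,0],[55,90,0]],S([[492,137],[743,145],[500,52],[727,62],[492,247],[728,254]])),
("side",[[55,-90,110],[-55,-90,110],[-55,90,110],[55,90,110],[-55,-90,0],[-55,90,0]],D([[250,287],[342,374],[135,500],[48,402],[338,462],[148,583]]))]
for o in (cad,cad[:1],cad[1:]):
    p,r=fit(o,[600,100,0]);print("caddy",p[:2],np.degrees(p[2]));print(r.T)
    if o is cad: pc=p
ch=[("scene",[[0,-75,125],[0,75,125],[0,40,125]],S([[35,163],[208,85],[172,98]])),
("side",[[0,-75,125],[0,40,125]],D([[503,52],[496,138]]))]
for o in (ch,ch[:1],ch[1:]):
    p,r=fit(o,[600,-150,0]);print("chart",p[:2],np.degrees(p[2]),"mark",world(p,[0,40,125]));print(r.T)
for y in (-60,-50,-40,-30):
    print(y,((proj("scene",world(pc,[[52.5+20,y,166],[52.5-20,y,166],[52.5,y-20,120],[52.5,y+20,120]]))-[205,190])*3).ravel(),
     ((proj("side",world(pc,[[52.5+20,y,166],[52.5-20,y,166]]))-[190,170])*2.7).ravel())
print(world(pc,[52.5,-50,120]))
E
```

```text
caddy [532.5 153. ] -15.538825303125824
[[ 2.8  1.1 -0.7 -0.4  0.  -1.6  0.7  0.2 -1.5 -0.7  0.6 -0.9]
 [-0.6 -0.4 -0.8 -1.6 -0.5  0.1 -3.  -1.1  1.9 -1.6 -2.2  0.9]]
caddy [534.7 152.2] -16.05876796621406
[[ 2.5  0.9 -0.6 -0.1 -0.3 -1.7]
 [-0.2  0.5 -0.4 -0.8 -0.1  1. ]]
caddy [530.6 154.6] -15.141065812844852
[[ 0.6  0.5 -0.9 -0.5  0.9 -0.4]
 [-2.2 -0.5  3.2 -0.3 -1.5  2.1]]
chart [ 505. -217.] 27.637072517345317 mark [[ 486.4 -181.6  125. ]]
[[ 0.4  0.6 -0.2  0.3  0.1]
 [-0.1 -1.   0.6 -1.  -0.5]]
chart [ 505.5 -217.7] 4707.287684100097 mark [[ 487.2 -182.1  125. ]]
[[ 0.   0.4 -0.4]
 [-0.  -0.8  0.8]]
chart [ 504.  -214.6] 387.751247133174 mark [[ 485.4 -179.2  125. ]]
[[ 0.  -0. ]
 [-0.3  0.3]]
-60 [548.4  89.5 546.   56.8 514.9 122.8 569.5 124.7] [202.3 233.6 234.4 266.3]
-50 [562.6  90.  559.8  57.2 528.5 123.3 583.2 125.2] [191.  239.9 222.9 272.8]
-40 [576.9  90.5 573.7  57.7 542.2 123.8 596.9 125.7] [179.6 246.1 211.4 279.4]
-30 [591.1  90.9 587.5  58.1 555.9 124.3 610.6 126.2] [168.  252.4 199.7 286. ]
[[569.7  90.8 120. ]]
```

>>> arm_command(
  commands=[
    [100, [0.48, 0.96, 0], [0, 0, 7.1]],
    [100, [0.48, 0.96, 0], [0, 0, 7.1]],
    [100, [0.48, 0.96, 0], [0, 0, 7.1]],
    [100, [0.48, 0.96, 0], [0, 0, 7.1]],
    [100, [0.48, 0.96, 0], [0, 0, 7.1]],
  ],
  force=25,
)

```text
time: 0.57
tool_pos: [321.4, -398.8, 245.8]
tcp_rot: [-90.0, 0.3, -29.5]
ft_force: [1.4, -0.8, 0.4]
finger_gap: 85.8
```

>>> arm_command(
  commands=[
    [100, [0.48, 0.96, 0], [0, 0, 7.1]],
    [100, [0.48, 0.96, 0], [0, 0, 7.1]],
    [100, [0.48, 0.96, 0], [0, 0, 0]],
    [100, [0.48, 0.96, 0], [0, 0, 0]],
    [100, [0.48, 0.96, 0], [0, 0, 0]],
  ],
)

```text
time: 0.98
tool_pos: [394.5, -246.8, 244.3]
tcp_rot: [-89.9, 0.4, -14.6]
ft_force: [0.2, 0.6, 0.1]
finger_gap: 85.1
```

>>> arm_command(
  commands=[
    [100, [0.48, 0.96, 0], [0, 0, 0]],
    [100, [0.48, 0.96, 0], [0, 0, 0]],
    [100, [0.48, 0.96, 0], [0, 0, 0]],
    [100, [0.48, 0.96, 0], [0, 0, 0]],
    [100, [0.48, 0.96, 0], [0, 0, 0]],
  ],
)

```text
time: 1.4
tool_pos: [467.8, -94.4, 243.5]
tcp_rot: [-89.9, 0.4, -14.6]
ft_force: [1.1, -0.1, -0.2]
finger_gap: 85.2
```

>>> arm_command(
  commands=[
    [100, [0.48, 0.96, 0], [0, 0, 0]],
    [100, [0.48, 0.96, 0], [0, 0, 0]],
    [100, [0.48, 0.96, 0], [0, 0, 0]],
    [100, [0.48, 0.96, 0], [0, 0, 0]],
    [100, [0.48, 0.96, 0], [0, 0, 0]],
  ],
)

```text
time: 1.82
tool_pos: [541.3, 58.2, 242.5]
tcp_rot: [-90.0, 0.5, -14.6]
ft_force: [0.3, -0.1, 0.2]
finger_gap: 85.7
```

>>> arm_command(
  commands=[
    [100, [0.48, 0.54, 0], [0, 0, -1.0]],
    [100, [0.48, 0.54, 0], [0, 0, 0]],
    [100, [0, 0, 0], [0, 0, 0]],
  ],
)

```text
time: 2.07
tool_pos: [571.7, 98.8, 241.1]
tcp_rot: [-89.9, 0.5, -15.3]
ft_force: [0.8, -0.5, 0.6]
finger_gap: 85.3
```

```bash
python3 - <<'E'
from h import *
import json
s=sense();im=snapshot("wrist");cv2.imwrite("pics/w1.png",im)
json.dump({k:list(s[k]) for k in("tool_pos","tcp_rot")},open("w1.json","w"))
print(s["tool_pos"],s["tcp_rot"])
c=proj("wrist",[[569.7,90.8,150]],s);print(c)
E
```

```text
[571.67610615  98.76908897 241.06889894] [-89.87993223   0.54972315 -15.28132406]
[[320.16980117 263.61798656]]
```

View pics/w1.png

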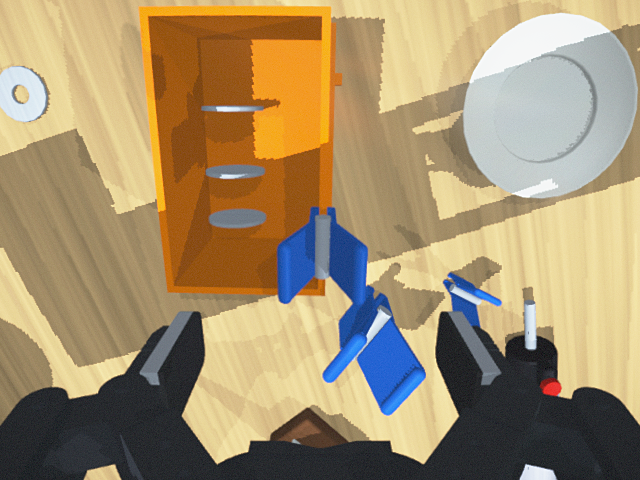

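Wrist: the clip is straddling the wall, with its pin at (322,213–277), its beads near x=280 and x=365, and the big lookalike just below it at (375,350). I'll measure the silhouette numerically.

```bash
python3 - <<'E'
from h import *
import json
np.set_printoptions(precision=1,suppress=True)
s=json.load(open("w1.json"));im=cv2.imread("pics/w1.png").astype(int)
b,g,r=im[...,0],im[...,1],im[...,2]
m=(b>90)&(b-r>60)&(b-g>30)
for y in range(206,306,6):
    x=np.where(m[y,260:400])[0]+260
    print(y,x[x<330].min() if len(x) else None,x.max() if len(x) else None, end=" | ")
print()
def clip(p):
    return world(p,[[0,-20,120],[0,20,120]]),world(p,[[-24,18,162],[-24,-18,162],[24,18,162],[24,-18,162]])
L=[[0,-20,120],[0,20,120],[-24,18,162],[-24,-18,162],[24,18,162],[24,-18,162]]
U=np.array([[322,277],[322,213],[278,248],[282,301],[367,248],[364,301]])
p,e=fit([("wrist",L,U)],[569,90,-.27],s);print(p[:2],np.degrees(p[2]));print(e.T)
# caddy corners, rim outer
L=[[-55,90,110],[55,90,110],[-55,-90,110],[55,-90,110]];U=np.array([[140,7],[330,7],[167,293],[325,295]])
p,e=fit([("wrist",L,U)],[532,153,-.27],s);print(p[:2],np.degrees(p[2]),world(p,[52.5,-51,120]));print(e.T)
E
```

```text
206 None None | 212 311 334 | 218 310 335 | 224 307 337 | 230 299 345 | 236 290 353 | 242 282 360 | 248 278 366 | 254 278 367 | 260 278 366 | 266 278 366 | 272 278 365 | 278 278 365 | 284 278 365 | 290 279 373 | 296 279 385 | 302 282 388 | 
[570.3  89.2] -15.253597387032974
[[ 0.2  0.2 -1.9 -3.5  0.9  1.4]
 [-0.8  4.  -4.9  3.4 -4.7  3.7]]
[534.  151.7] -16.181588340228362 [[570.2  88.1 120. ]]
[[-2.3  1.3 -0.   0.1]
 [-0.3 -0.5  0.4  1.8]]
```

```bash
python3 - <<'E'
from h import *
import json
np.set_printoptions(precision=1,suppress=True)
s=json.load(open("w1.json"))
S=lambda a:np.array(a)/3+[205,190]
D=lambda a:np.array(a)/2.7+[190,170]
for us,ud,uw in (((425,148),(296,240),(403,393)),((380,190),(293,190),(344,360)),((425,148),(293,190),(403,393)),((380,190),(296,240),(344,360))):
    f=lambda P:np.r_[(proj("scene",P)-S(us)).ravel(),(proj("wrist",P,s)-np.array(uw)).ravel()]
    r=least_squares(f,[640,50,90.]);print(r.x,r.fun, proj("side",r.x)-D(ud))
E
```

```text
[597.4 -17.8 140.1] [-0.8 -0.8  0.2 -0.3] [[ -9.8 -22.5]]
[555.5 -35.6  65.3] [ 0.9  0.9 -0.2  0.4] [[11.8 23.3]]
[597.4 -17.8 140.1] [-0.8 -0.8  0.2 -0.3] [[-8.7 -4. ]]
[555.5 -35.6  65.3] [ 0.9  0.9 -0.2  0.4] [[10.7  4.8]]
```

>>> arm_command(
  commands=[
    [100, [-0.05, -0.33, -0.5], [0, -0.5, -0.4]],
    [100, [0, 0, -0.5], [0, 0, 0]],
    [100, [0, 0, 0], [0, 0, 0]],
  ],
)

```text
time: 2.37
tool_pos: [568.5, 86.3, 210.1]
tcp_rot: [-89.9, 0.1, -15.6]
ft_force: [0.5, -1.4, -0.4]
finger_gap: 85.1
```

>>> arm_command(
  commands=[
    [100, [0.06, 0.09, -0.5], [0, 0, 0]],
    [100, [0, 0, -0.5], [0, 0, 0]],
    [100, [0, 0, -0.35], [0, 0, 0]],
    [100, [0, 0, 0], [0, 0, 0]],
  ],
)

```text
time: 2.7
tool_pos: [569.0, 85.5, 170.2]
tcp_rot: [-89.9, 0.1, -15.8]
ft_force: [-0.9, -0.9, -0.1]
finger_gap: 85.4
```

```bash
python3 - <<'E'
from h import *
s=sense();im=snapshot("wrist");cv2.imwrite("pics/w2.png",im)
np.set_printoptions(precision=1,suppress=True)
print(s["tool_pos"],s["tcp_rot"],s["ft_force"])
b,g,r=[im[...,i].astype(int) for i in range(3)]
m=(b>90)&(b-r>60)&(b-g>30)
for y in range(210,400,10):
    x=np.where(m[y])[0]
    print(y,(x.min(),x.max()) if len(x) else 0,end=" | ")
print(proj("wrist",world([570.3,89,np.radians(-15.6)],[[-24,0,162],[24,0,162],[0,20,120],[0,-20,120]]),s))
E
```

```text
[569.   85.5 170.2] [-89.9   0.1 -15.8] [-0.9 -0.9 -0.1]
210 0 | 220 (np.int64(303), np.int64(334)) | 230 (np.int64(301), np.int64(336)) | 240 (np.int64(300), np.int64(337)) | 250 (np.int64(287), np.int64(349)) | 260 (np.int64(275), np.int64(361)) | 270 (np.int64(263), np.int64(373)) | 280 (np.int64(252), np.int64(384)) | 290 (np.int64(251), np.int64(384)) | 300 (np.int64(252), np.int64(493)) | 310 (np.int64(252), np.int64(506)) | 320 (np.int64(253), np.int64(526)) | 330 (np.int64(254), np.int64(543)) | 340 (np.int64(254), np.int64(510)) | 350 (np.int64(255), np.int64(512)) | 360 (np.int64(259), np.int64(515)) | 370 (np.int64(342), np.int64(417)) | 380 (np.int64(342), np.int64(423)) | 390 (np.int64(344), np.int64(430)) | [[252.5 321.6]
 [384.3 321.3]
 [318.6 232.8]
 [318.9 312.5]]
```

View pics/w2.png

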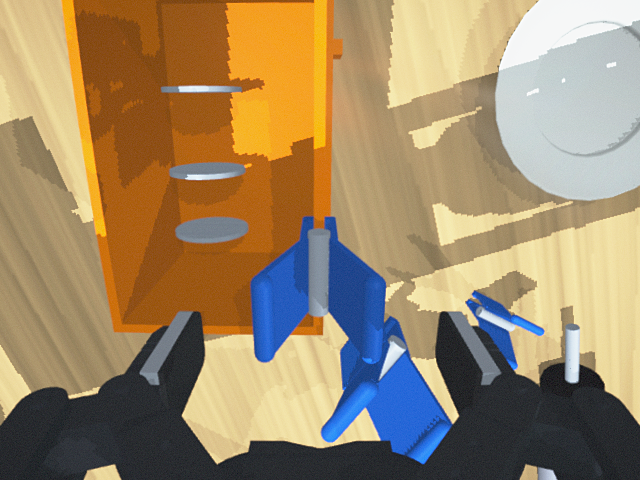

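Wrist: the clip sits between the open fingers, with its beads at columns 252 and 384 and its midline at 318, which matches the prediction. I'll trim the offset and bring the fingers close to the beads.

>>> arm_command(
  commands=[
    [100, [0.02, 0.11, -0.13], [0, 0, 0]],
    [62, [0, 0, 0], [0, 0, 0]],
    [62, [0, 0, 0], [0, 0, 0]],
    [62, [0, 0, 0], [0, 0, 0]],
  ],
  force=20,
)

```text
time: 3.08
tool_pos: [571.5, 88.6, 170.8]
tcp_rot: [-89.8, -0.2, -15.8]
ft_force: [0.3, 0.4, -0.4]
finger_gap: 53.3
```

```bash
python3 - <<'E'
from h import *
s=sense();im=snapshot("wrist")
np.set_printoptions(precision=1,suppress=True)
print(s["tool_pos"],s["tcp_rot"],s["ft_force"],s["finger_gap"])
cv2.imwrite("pics/w3.png",cv2.resize(im[200:420,200:440],None,fx=2.5,fy=2.5))
E
```

```text
[571.5  88.6 170.8] [-89.8  -0.2 -15.8] [ 0.3  0.4 -0.4] 53.30014527616073
```

View pics/w3.png

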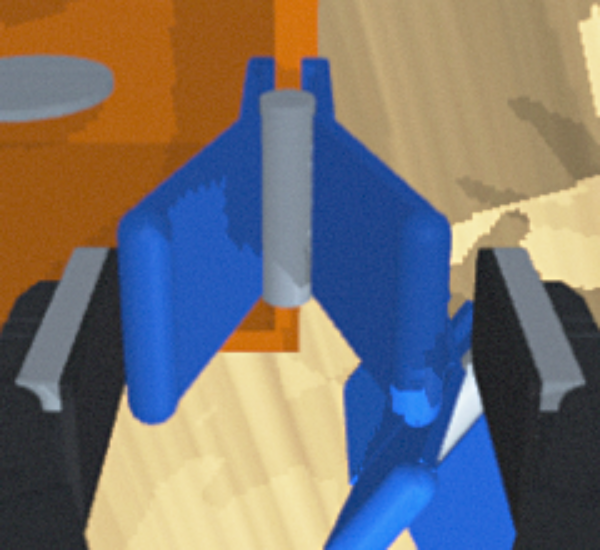

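>>> arm_command(
  commands=[
    [62, [-0.065, 0.02, -0.07], [0, 0, 0]],
    [62, [0, 0, 0], [0, 0, 0]],
  ],
)

```text
time: 3.3
tool_pos: [570.1, 89.3, 169.7]
tcp_rot: [-89.8, -0.3, -15.8]
ft_force: [-0.0, 0.0, 0.3]
finger_gap: 53.0
```

```bash
cat > m.py <<'E'
from h import *
s=sense();im=snapshot("wrist").astype(int)
np.set_printoptions(precision=1,suppress=True)
print(s["tool_pos"],s["tcp_rot"],s["ft_force"],s["finger_gap"])
b,g,r=im[...,0],im[...,1],im[...,2]
m=(b>90)&(b-r>60)&(b-g>30); k=(im.max(2)<60)|((abs(b-r)<25)&(im.max(2)<190)&(im.max(2)>100))
for y in (292,300,308,316): 
    x=np.where(m[y,215:420])[0]+215
    print(y,"blue",x.min(),x.max(),"dark in", [ (np.where(im[y,200:300].max(1)<60)[0]+200).max(initial=0),(np.where(im[y,340:460].max(1)<60)[0]+340).min(initial=999)])
cv2.imwrite("pics/m%d.png"%(s["time"]*100),im)
E
python3 m.py
```

```text
[570.1  89.3 169.7] [-89.8  -0.3 -15.8] [-0.   0.   0.3] 53.00812964097602
292 blue 251 383 dark in [np.int64(0), np.int64(999)]
300 blue 251 384 dark in [np.int64(248), np.int64(391)]
308 blue 251 384 dark in [np.int64(250), np.int64(390)]
316 blue 251 383 dark in [np.int64(250), np.int64(390)][ WARN:0@0.851] global loadsave.cpp:1063 imwrite_ Unsupported depth image for selected encoder is fallbacked to CV_8U.
```

>>> arm_command(
  commands=[
    [62, [-0.025, 0.005, 0], [0, 0, 0]],
    [55, [0, 0, 0], [0, 0, 0]],
    [48, [0, 0, 0.06], [0, 0, 0]],
    [42, [0, 0, 0.06], [0, 0, 0]],
  ],
)

```text
time: 3.68
tool_pos: [569.2, 89.5, 173.5]
tcp_rot: [-89.8, -0.3, -15.8]
ft_force: [0.5, 0.0, -1.5]
finger_gap: 36.2
```

```bash
python3 m.py 2>/dev/null
```

```text
[569.2  89.5 173.5] [-89.8  -0.3 -15.8] [ 0.5  0.  -1.5] 36.24817568407942
292 blue 271 369 dark in [np.int64(0), np.int64(999)]
300 blue 270 369 dark in [np.int64(269), np.int64(371)]
308 blue 271 369 dark in [np.int64(269), np.int64(370)]
316 blue 271 368 dark in [np.int64(269), np.int64(370)]
```

>>> arm_command(
  commands=[
    [36, [0, 0, 0.03], [0, 0, 0]],
    [28, [0, 0, 0.03], [0, 0, 0]],
    [15, [0, 0, 0.03], [0, 0, 0]],
    [0, [0, 0, 0], [0, 0, 0]],
    [0, [0, 0, 0], [0, 0, 0]],
  ],
  force=25,
)

```text
time: 4.15
tool_pos: [569.6, 89.5, 177.2]
tcp_rot: [-89.8, -0.3, -15.8]
ft_force: [-0.4, -0.6, -0.2]
finger_gap: 19.7
```

```bash
python3 m.py 2>/dev/null; ls pics; python3 - <<'E'
from h import *
cv2.imwrite("pics/sd2.png",cv2.resize(snapshot("side")[200:360,190:400],None,fx=3,fy=3))
E
```

```text
[569.6  89.5 177.2] [-89.8  -0.3 -15.8] [-0.4 -0.6 -0.2] 19.70988459979959
292 blue 292 348 dark in [np.int64(0), np.int64(999)]
300 blue 292 347 dark in [np.int64(291), np.int64(349)]
308 blue 293 346 dark in [np.int64(292), np.int64(348)]
316 blue 294 346 dark in [np.int64(292), np.int64(347)]
m330.png
m368.png
m415.png
sc1.png
scene0.png
sd1.png
side0.png
w1.png
w2.png
w3.png
wrist0.png
```

View pics/sd2.png

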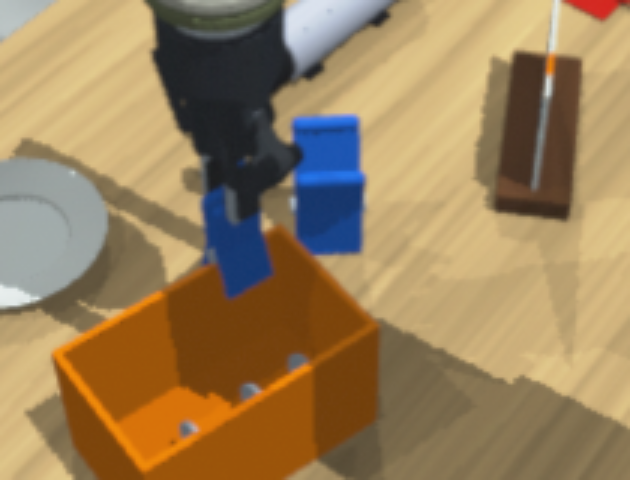

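Side: the clip is held fully spread in the fingers and the caddy hasn't moved. Next I lift it.

>>> arm_command(
  commands=[
    [0, [0, 0, 0.3], [0, 0, 0]],
    [0, [0, 0, 0.5], [0, 0, 0]],
    [0, [0, 0, 0.6], [0, 0, 0]],
    [0, [0, 0, 0.6], [0, 0, 0]],
    [0, [0, 0, 0.6], [0, 0, 0]],
  ],
  force=30,
)

```text
time: 4.67
tool_pos: [565.7, 89.2, 253.7]
tcp_rot: [-90.0, 0.2, -15.8]
ft_force: [0.3, 0.4, 0.2]
finger_gap: 19.3
```

```bash
python3 m.py 2>/dev/null; python3 - <<'E'
from h import *
a=cv2.resize(snapshot("wrist")[150:400,220:420],None,fx=2,fy=2);b=cv2.resize(snapshot("side")[180:347,190:350],None,fx=3,fy=3)[:500]
cv2.imwrite("pics/l.png",np.hstack([a,b[:,:390]]))
E
```

```text
[565.7  89.2 253.7] [-90.    0.2 -15.8] [0.3 0.4 0.2] 19.265802912510487
292 blue 293 392 dark in [np.int64(0), np.int64(999)]
300 blue 293 395 dark in [np.int64(291), np.int64(349)]
308 blue 294 399 dark in [np.int64(292), np.int64(347)]
316 blue 294 404 dark in [np.int64(292), np.int64(347)]
```

View pics/l.png

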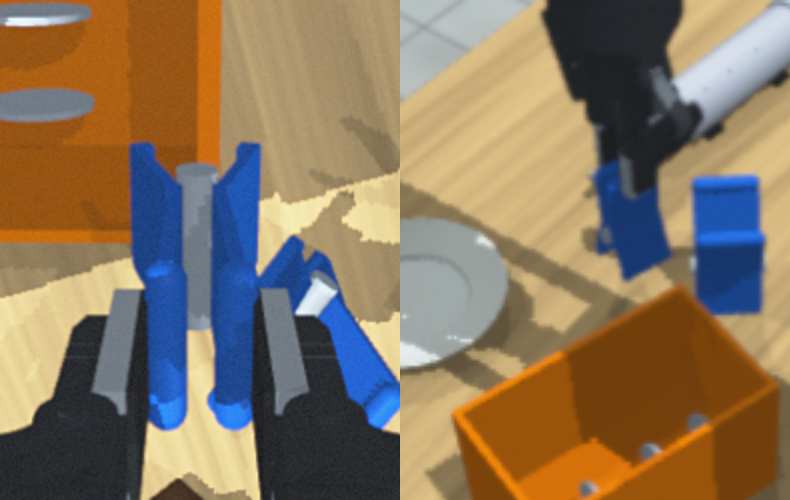

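```bash
python3 - <<'E'
from h import *
np.set_printoptions(precision=2,suppress=True)
c=CI["wrist"];M=np.linalg.inv(c["hand_eye"])
def pt(Q):
    q=Q@M[:3,:3].T+M[:3,3];s=q[:,:2]/q[:,2:];s=s*(1+c["k1"]*(s**2).sum(1,keepdims=True));return s*[c["fx"],c["fy"]]+[c["cx"],c["cy"]]
# clip frame -> tool: clip x=tool x, clip y=tool z, clip z=-tool y
B=np.array([[1,0,0],[0,0,-1],[0,1,0]],float)
hb=15.5
L=np.array([[0,-20,2],[0,20,2],[-6.5,hb,46],[6.5,hb,46],[-6.5,-hb,46],[6.5,-hb,46],[-10.5,0,46],[10.5,0,46]],float)
U=np.array([[319,312.5],[318.5,235],[303,282],[337.5,282],[303.5,363],[336.5,363],[293.5,320],[347.5,320]])
def f(p):
    Q=R.from_rotvec([p[3],p[4],p[5]]).apply(L)@B.T+p[:3];return (pt(Q)-U).ravel()
for prior in (0,1):
    g=lambda p:np.r_[f(p),50*p[3:]*prior]
    r=least_squares(g,[0,57,0,0,0,0]);print("pin in tool",r.x[:3],"rot deg",np.degrees(r.x[3:]));print(f(r.x).reshape(-1,2).T)
E
```

```text
pin in tool [ 0.34 52.28  2.64] rot deg [-2.33  0.8  -0.12]
[[-0.26  0.31 -1.39  1.54 -0.88  1.22 -2.54  2.  ]
 [ 2.38 -0.86  0.45  0.29 -3.22 -3.47  2.46  2.12]]
pin in tool [ 0.41 52.36  2.81] rot deg [-2.01  0.69 -0.09]
[[-0.08  0.45 -1.45  1.47 -0.87  1.18 -2.56  1.94]
 [ 1.9  -1.17  0.69  0.53 -3.28 -3.51  2.55  2.24]]
```

Wrist/side: the clip is clear of the rim, spread and centred in the fingers. Now I carry it to above the mark.

>>> arm_command(
  commands=[
    [0, [-0.2, -0.6, 0], [0, 0, 5]],
    [0, [-0.26, -0.8, 0], [0, 0, 5]],
    [0, [-0.26, -0.9, 0], [0, 0, 5]],
    [0, [-0.26, -0.9, 0], [0, 0, 5]],
    [0, [-0.26, -0.9, 0], [0, 0, 5]],
  ],
)

```text
time: 5.23
tool_pos: [527.3, -31.9, 250.4]
tcp_rot: [-89.7, 0.3, 10.5]
ft_force: [-0.2, -0.4, -0.2]
finger_gap: 18.8
```

>>> arm_command(
  commands=[
    [0, [-0.26, -0.9, 0], [0, 0, 5]],
    [0, [-0.26, -0.9, 0], [0, 0, 5]],
    [0, [-0.26, -0.9, 0], [0, 0, 5]],
    [0, [-0.26, -0.8, 0], [0, 0, 3]],
    [0, [-0.1, -0.4, 0], [0, 0, 0]],
  ],
)

```text
time: 5.65
tool_pos: [486.8, -155.4, 244.0]
tcp_rot: [-89.4, 0.7, 29.8]
ft_force: [0.3, 0.7, 0.1]
finger_gap: 19.1
```

>>> arm_command(
  commands=[
    [0, [0, 0, 0], [0, 0, 0]],
    [0, [0, 0, 0], [0, 0, 0]],
  ],
)

```text
time: 5.82
tool_pos: [484.7, -157.9, 241.6]
tcp_rot: [-89.3, 0.8, 29.5]
ft_force: [-0.6, 0.0, -0.2]
finger_gap: 19.6
```

>>> arm_command(
  commands=[
    [0, [0.05, -0.5, 0.05], [-0.2, -1.0, -1.9]],
    [0, [0.03, -0.4, 0.05], [0, 0, 0]],
    [0, [0, 0, 0], [0, 0, 0]],
    [0, [0, 0, 0], [0, 0, 0]],
  ],
)

```text
time: 6.15
tool_pos: [487.0, -182.9, 242.2]
tcp_rot: [-89.7, 0.2, 27.7]
ft_force: [0.9, -0.0, 0.0]
finger_gap: 19.2
```

```bash
python3 - <<'E'
from h import *
import json
np.set_printoptions(precision=1,suppress=True)
s=sense();im=snapshot("wrist");cv2.imwrite("pics/w5.png",im);sd=snapshot("side");cv2.imwrite("pics/sd5.png",sd)
json.dump({k:list(s[k]) for k in("tool_pos","tcp_rot")},open("w5.json","w"))
print(s["tool_pos"],s["tcp_rot"])
q=world([505,-217,np.radians(27.6)],[[0,75,125],[0,40,125],[0,-75,125]])
print(proj("wrist",q,s),proj("side",q))
b=cv2.resize(sd[130:290,310:450],None,fx=2.6,fy=2.6)
a=cv2.resize(im[120:400,220:430],None,fx=2,fy=2)
b=cv2.resize(b,(int(b.shape[1]*a.shape[0]/b.shape[0]),a.shape[0]))[:, :380]
print(a.shape,b.shape);cv2.imwrite("pics/v5.png",np.hstack([a,b]))
E
```

```text
[ 487.  -182.9  242.2] [-89.7   0.2  27.7]
[[320.1 176.2]
 [320.  232.6]
 [319.7 386.4]] [[372.8 231.5]
 [373.8 220.6]
 [376.6 188.3]]
(560, 420, 3) (560, 380, 3)
```

View pics/v5.png

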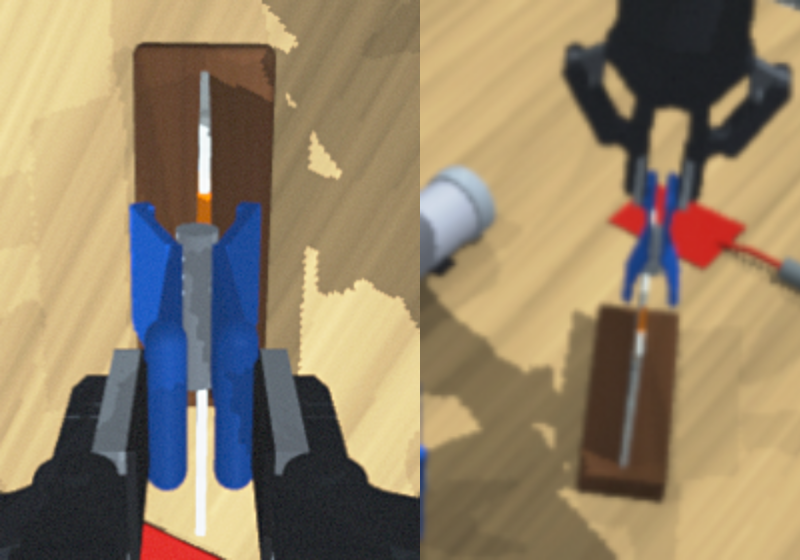

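Wrist: the card edge runs under the clip's midline (column ≈321.7 against the jaws at ≈318.5), with the orange showing just past the far end of the pin at row 216. Side: the spread jaws are above the card. I'll work out the offsets.

```bash
python3 - <<'E'
from h import *
import json
np.set_printoptions(precision=1,suppress=True)
s=json.load(open("w5.json"));Rt=R.from_euler("xyz",s["tcp_rot"],degrees=True);t=np.array(s["tool_pos"])
W=lambda Q:Rt.apply(Q)+t
for d in (52,55,58):
  for z in (0,1.5,3):
    # pin: top-of-far-end, near end ; bead end rows ; jaw lips bottom far corner ; side pin near-end
    print(d,z,"pin far/near",proj("wrist",W([[0,d-5,z+20],[0,d-5,z-20],[0,d+5,z+20]]),s)[:,1],"lipcorner far",proj("wrist",W([[13,d+31,z+18]]),s)[0],"pin dia",np.diff(proj("wrist",W([[-5,d,z+20],[5,d,z+20]]),s)[:,0]),"side pin end +y",proj("side",W([[0,d,z+20]]))[0],"bead",proj("wrist",W([[-10.5,d-46,z],[10.5,d-46,z]]),s)[:,0])
E
python3 - <<'E'
import cv2,numpy as np
im=cv2.imread("pics/w5.png").astype(int)
print("pin column 318:",[(y,*im[y,318]) for y in range(222,242,2)],[(y,*im[y,319]) for y in range(304,324,2)])
print("card row 380",[(x,*im[380,x]) for x in range(314,328)])
print("card row 205",[(x,*im[205,x]) for x in range(316,330)])
print("col 322",[(y,*im[y,322]) for y in range(168,236,3)])
E
```

```text
52 0 pin far/near [241.9 321.7 234.5] lipcorner far [343.8 222.1] pin dia [22.2] side pin end +y [376.5 204.3] bead [289.6 347.7]
52 1.5 pin far/near [238.6 318.9 231.4] lipcorner far [343.9 219.4] pin dia [22.2] side pin end +y [376.5 204.8] bead [289.5 347.8]
52 3 pin far/near [235.4 316.1 228.4] lipcorner far [343.9 216.6] pin dia [22.3] side pin end +y [376.5 205.2] bead [289.4 347.9]
55 0 pin far/near [239.6 318.4 232.5] lipcorner far [343.5 220.5] pin dia [21.9] side pin end +y [376.4 205.4] bead [290.2 347.2]
55 1.5 pin far/near [236.4 315.6 229.4] lipcorner far [343.6 217.8] pin dia [21.9] side pin end +y [376.4 205.8] bead [290.  347.3]
55 3 pin far/near [233.2 312.9 226.4] lipcorner far [343.6 215. ] pin dia [22.] side pin end +y [376.3 206.3] bead [289.9 347.4]
58 0 pin far/near [237.4 315.2 230.5] lipcorner far [343.2 218.9] pin dia [21.5] side pin end +y [376.3 206.4] bead [290.7 346.7]
58 1.5 pin far/near [234.2 312.5 227.5] lipcorner far [343.3 216.2] pin dia [21.6] side pin end +y [376.2 206.9] bead [290.6 346.8]
58 3 pin far/near [231.1 309.8 224.5] lipcorner far [34
[... 3082 characters left out ...]
, np.int64(245), np.int64(241)), (198, np.int64(247), np.int64(247), np.int64(245)), (201, np.int64(248), np.int64(247), np.int64(245)), (204, np.int64(247), np.int64(246), np.int64(243)), (207, np.int64(247), np.int64(247), np.int64(244)), (210, np.int64(248), np.int64(248), np.int64(247)), (213, np.int64(249), np.int64(248), np.int64(247)), (216, np.int64(216), np.int64(236), np.int64(247)), (219, np.int64(7), np.int64(135), np.int64(241)), (222, np.int64(24), np.int64(99), np.int64(186)), (225, np.int64(18), np.int64(100), np.int64(185)), (228, np.int64(14), np.int64(100), np.int64(186)), (231, np.int64(79), np.int64(103), np.int64(161)), (234, np.int64(113), np.int64(104), np.int64(95))]
```

>>> arm_command(
  commands=[
    [0, [0.07, -0.03, -0.3], [0, 0, -0.5]],
    [0, [0, 0, -0.3], [0, 0, 0]],
    [0, [0, 0, -0.2], [0, 0, 0]],
    [0, [0, 0, 0], [0, 0, 0]],
  ],
)

```text
time: 6.58
tool_pos: [489.8, -181.5, 215.6]
tcp_rot: [-89.7, 0.1, 27.4]
ft_force: [-0.1, -0.0, -1.3]
finger_gap: 19.6
```

```bash
python3 - <<'E'
from h import *
import json
np.set_printoptions(precision=1,suppress=True)
s=sense();im=snapshot("wrist");sd=snapshot("side");sc=snapshot("scene")
print(s["tool_pos"],s["tcp_rot"],s["ft_force"],s["finger_gap"])
cv2.imwrite("pics/w6.png",im)
a=cv2.resize(im[120:400,230:410],None,fx=2,fy=2)
b=cv2.resize(sd[160:260,340:410],None,fx=4,fy=4);c=cv2.resize(sc[170:310,195:285],None,fx=2.9,fy=2.9)
H=560
pad=lambda i:cv2.copyMakeBorder(i[:H],0,H-min(H,i.shape[0]),0,0,cv2.BORDER_CONSTANT)
v=np.hstack([pad(a),pad(b),pad(c)])[:, :800];print(a.shape,b.shape,c.shape);cv2.imwrite("pics/v6.png",v)
i=im.astype(int)
for y in(205,380):
    x=np.where(i[y,300:345].min(1)>190)[0]+300;print(y,x)
print("orange col 321",[y for y in range(170,245) if i[y,321,2]-i[y,321,0]>100],"white",[y for y in range(150,245) if i[y,321].min()>210])
E
```

```text
[ 489.8 -181.5  215.6] [-89.7   0.1  27.4] [-0.1 -0.  -1.3] 19.582332930480447
(560, 360, 3) (400, 280, 3) (406, 261, 3)
205 [313 314 315 316 317]
380 [313 314 315 316 317 318]
orange col 321 [] white []
```

View pics/v6.png

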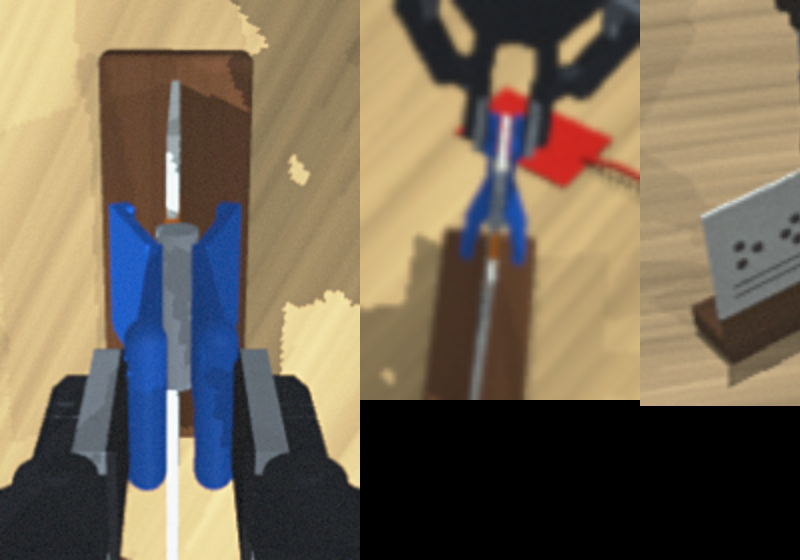

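Wrist: the card edge (column 315) lies between the jaws (230-based crop, middle ≈317), parallel to the clip. Side: the jaws sit symmetrically over the card's orange end. I'll compute the residual along the edge.

```bash
python3 - <<'E'
from h import *
np.set_printoptions(precision=1,suppress=True)
s=sense();Rt=R.from_euler("xyz",s["tcp_rot"],degrees=True);t=s["tool_pos"]
i=cv2.imread("pics/w6.png").astype(int)
print([(y,*map(int,i[y,316])) for y in range(190,236,3)])
d=t[2]-125
for z in (-64,0,8,9,10,11,12,13,34): print(z,proj("wrist",Rt.apply([[-1,d,z]])+t,s))
for d in(54,56):
  for z in(0,1,2):print(d,z,proj("wrist",Rt.apply([[0,d-5,z+20],[0,d-5,z-20]])+t,s)[:,1])
print([(y,*map(int,i[y,318])) for y in range(228,240,2)],[(y,*map(int,i[y,317])) for y in range(308,322,2)])
E
```

```text
[(190, 174, 170, 159), (193, 170, 167, 159), (196, 172, 173, 159), (199, 196, 196, 181), (202, 252, 252, 249), (205, 248, 249, 244), (208, 246, 246, 243), (211, 246, 246, 244), (214, 246, 246, 244), (217, 246, 246, 243), (220, 246, 246, 243), (223, 249, 248, 246), (226, 164, 163, 151), (229, 110, 129, 161), (232, 117, 106, 96), (235, 113, 106, 97)]
-64 [[317.5 345.7]]
0 [[317.3 247.9]]
8 [[317.3 234.4]]
9 [[317.2 232.7]]
10 [[317.2 231. ]]
11 [[317.2 229.2]]
12 [[317.2 227.5]]
13 [[317.2 225.8]]
34 [[317.1 188.3]]
54 0 [240.4 319.5]
54 1 [238.2 317.6]
54 2 [236.1 315.8]
56 0 [238.9 317.3]
56 1 [236.7 315.5]
56 2 [234.6 313.7]
[(228, 122, 132, 139), (230, 27, 80, 151), (232, 117, 109, 97), (234, 117, 107, 98), (236, 113, 106, 97), (238, 129, 119, 109)] [(308, 146, 134, 123), (310, 139, 130, 116), (312, 144, 135, 120), (314, 152, 139, 128), (316, 255, 255, 254), (318, 253, 253, 250), (320, 252, 253, 252)]
```

>>> arm_command(
  commands=[
    [0, [-0.02, -0.06, 0], [0, 0, 0]],
    [0, [0, 0, 0], [0, 0, 0]],
  ],
)

```text
time: 6.9
tool_pos: [490.0, -184.0, 218.2]
tcp_rot: [-89.8, 0.0, 27.4]
ft_force: [-0.0, -0.4, -0.9]
finger_gap: 19.5
```

```bash
cat > e.py <<'E'
from h import *
np.set_printoptions(precision=1,suppress=True)
s=sense();im=snapshot("wrist");i=im.astype(int);cv2.imwrite("pics/e%d.png"%(100*s["time"]),im)
print(s["tool_pos"],s["tcp_rot"],s["ft_force"],s["finger_gap"])
for y in(205,215,340,360):
    x=np.where(i[y,305:333].min(1)>150)[0]+305;print(y,x)
print([(y,*map(int,i[y,317])) for y in range(214,240,2)])
for y in (225,235,245):
    x=np.where((i[y,270:370,0]-i[y,270:370,2]>60))[0]+270;print("lips",y,x.min(),x.max())
E
python3 e.py
```

```text
[ 490.  -184.   218.2] [-89.8   0.   27.4] [-0.  -0.4 -0.9] 19.484315826161108
205 [315 316 317 318 319 320]
215 [315 316 317 318 319 320]
340 [314 315 316 317 318 319 320 322 324 325 326]
360 [312 314 315 316 317 318 319 320 321 322 323 324 325 326 327]
[(214, 246, 246, 243), (216, 246, 246, 243), (218, 247, 246, 244), (220, 247, 246, 243), (222, 255, 250, 240), (224, 53, 146, 243), (226, 7, 138, 241), (228, 21, 90, 166), (230, 22, 90, 167), (232, 124, 113, 99), (234, 117, 108, 99), (236, 112, 107, 93), (238, 134, 125, 116)]
lips 225 285 349
lips 235 285 349
lips 245 285 349
```

>>> arm_command(
  commands=[
    [0, [0, 0, -0.25], [0, 0, 0]],
    [0, [0, 0, -0.25], [0, 0, 0]],
    [0, [0, 0, 0], [0, 0, 0]],
  ],
)

```text
time: 7.2
tool_pos: [490.7, -184.5, 203.2]
tcp_rot: [-90.0, -0.1, 27.3]
ft_force: [-1.2, 0.1, -1.0]
finger_gap: 19.3
```

```bash
python3 e.py
```

```text
[ 490.7 -184.5  203.2] [-90.   -0.1  27.3] [-1.2  0.1 -1. ] 19.265430509896976
205 [314 315 316 317 318]
215 [313 314 315 316 317 318 319]
340 [313 314 315 316 317 318 319]
360 [313 314 315 316 317 318 319 320 321 322 323 324 325 326 327]
[(214, 250, 250, 248), (216, 248, 247, 245), (218, 248, 248, 245), (220, 248, 248, 245), (222, 248, 247, 245), (224, 248, 247, 244), (226, 248, 248, 245), (228, 253, 252, 247), (230, 164, 181, 203), (232, 121, 107, 98), (234, 119, 107, 98), (236, 115, 104, 98), (238, 130, 118, 110)]
lips 225 285 349
lips 235 285 349
lips 245 285 349
```

>>> arm_command(
  commands=[
    [0, [-0.015, -0.005, -0.18], [0, 0, 0]],
    [0, [0, 0, -0.1], [0, 0, 0]],
    [0, [0, 0, 0], [0, 0, 0]],
    [0, [0, 0, 0], [0, 0, 0]],
  ],
)

```text
time: 7.58
tool_pos: [490.1, -184.6, 194.0]
tcp_rot: [-89.9, -0.0, 27.3]
ft_force: [-0.3, -0.1, 0.2]
finger_gap: 19.4
```

```bash
python3 e.py; python3 - <<'E'
from h import *
np.set_printoptions(precision=1,suppress=True)
s=sense();Rt=R.from_euler("xyz",s["tcp_rot"],degrees=True);t=s["tool_pos"];im=snapshot("wrist");sd=snapshot("side");sc=snapshot("scene")
for z in(10,13,16,20,36): print(z,proj("wrist",Rt.apply([[0,t[2]-125,z]])+t,s)[0])
print("mark px scene",proj("scene",world([505,-217,np.radians(27.6)],[[0,40,125],[0,75,125],[0,-75,125]])))
H=560
pad=lambda i:cv2.copyMakeBorder(i[:H],0,H-min(H,i.shape[0]),0,0,cv2.BORDER_CONSTANT)
v=np.hstack([pad(cv2.resize(im[130:380,270:370],None,fx=2.2,fy=2.2)),pad(cv2.resize(sd[160:280,340:405],None,fx=4,fy=4)),pad(cv2.resize(sc[185:300,205:300],None,fx=3.3,fy=3.3))])
print(v.shape);cv2.imwrite("pics/v8.png",v[:,:800])
E
```

```text
[ 490.1 -184.6  194. ] [-89.9  -0.   27.3] [-0.3 -0.1  0.2] 19.44747618437749
205 [315 316 317 318 319]
215 [315 316 317 318 319]
340 [314 315 316 317 318 319 320]
360 [312 314 315 316 317 318 319 320 322 323 324 325 326 327]
[(214, 174, 174, 162), (216, 172, 172, 161), (218, 244, 243, 233), (220, 248, 248, 240), (222, 222, 220, 209), (224, 249, 248, 246), (226, 248, 248, 245), (228, 252, 252, 250), (230, 214, 213, 197), (232, 134, 124, 114), (234, 132, 120, 110), (236, 111, 105, 99), (238, 133, 124, 113)]
lips 225 285 349
lips 235 285 349
lips 245 285 349
10 [319.  245.8]
13 [319.  240.1]
16 [319.  234.4]
20 [319.  226.7]
36 [318.9 194.7]
mark px scene [[262.1 223.3]
 [274.9 217.3]
 [217.1 244.2]]
(560, 794, 3)
```

View pics/v8.png

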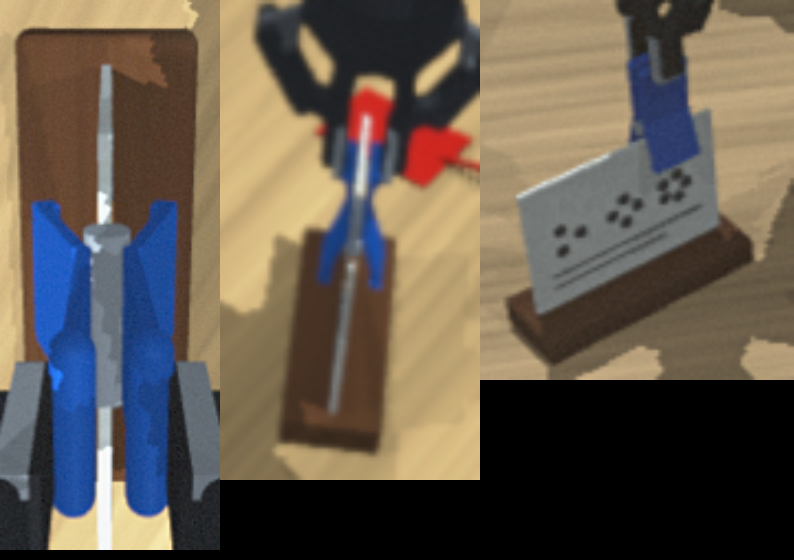

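>>> arm_command(
  commands=[
    [0, [-0.02, 0.04, 0], [0, 0, 0]],
    [0, [0, 0, 0], [0, 0, 0]],
    [0, [0, 0, 0], [0, 0, 0]],
  ],
)

```text
time: 8.03
tool_pos: [490.1, -183.5, 195.1]
tcp_rot: [-90.0, -0.1, 27.3]
ft_force: [1.7, 0.9, -0.9]
finger_gap: 19.1
```

```bash
python3 e.py; python3 - <<'E'
import cv2,numpy as np
from bench import snapshot
for n in("side","scene"):
    a=snapshot(n).astype(int);b=cv2.imread(f"pics/{n}0.png").astype(int)
    for nm,(x0,y0,x1,y1) in ({"caddy":(205,300,300,385),"block":(350,240,385,275)} if n=="side" else {"caddy":(366,205,455,275),"cardleft":(210,235,250,295)}).items():
        print(n,nm,np.median(abs(a-b)[y0:y1,x0:x1]),cv2.phaseCorrelate(a[y0:y1,x0:x1,2].astype(np.float32),b[y0:y1,x0:x1,2].astype(np.float32)))
E
```

```text
[ 490.1 -183.5  195.1] [-90.   -0.1  27.3] [ 1.7  0.9 -0.9] 19.119498599616925
205 [314 315 316 317 318]
215 [313 314 315 316 317 318]
340 [314 315 316 317 318 319]
360 [313 314 315 316 317 318 319 321 322 323 324 325 326 327]
[(214, 172, 169, 158), (216, 174, 177, 164), (218, 172, 172, 162), (220, 209, 208, 192), (222, 169, 165, 152), (224, 240, 239, 229), (226, 249, 248, 246), (228, 249, 249, 246), (230, 206, 205, 191), (232, 112, 102, 94), (234, 119, 110, 98), (236, 119, 109, 98), (238, 130, 120, 110)]
lips 225 285 349
lips 235 285 349
lips 245 285 349
side caddy 2.0 ((-0.0061129325482482955, 0.012625393948269448), 0.9993979473356848)
side block 2.0 ((-0.7791798987324619, -0.16134419117734566), 0.42013330610445987)
scene caddy 3.0 ((-0.1120290452711572, -0.284531440369868), 0.6738594308311556)
scene cardleft 4.0 ((0.42987965066989275, 0.27274008878847056), 0.6920455076297124)
```

```bash
python3 -c "from bench import hand_in;print(hand_in())"
```

```text
the job is handed in; nothing more can be done
None
```

I handed the job in at about 8 s. The clip is squeezed fully open (gap reads about 19 mm, 30 N grip). It is held over the card's top edge at the orange mark, one jaw on each side.

**Clearance from the card:** In the last wrist check the card ran 0.4 mm from the midline between the jaws. I estimate the pin about 14 mm above the edge and the lips about 14 mm below it. The wrist force read about 2 N, at the level of its noise, so there was no sign of contact.

**Centring on the mark:** The clip should be centred to within about 1–2 mm. At the final height the clip hides the mark, so this rests on earlier views, which put the mark 1–2 mm off along the edge. I moved the clip about 1.5 mm to correct it, but could not see the result directly.

**Other objects:** The caddy looked unmoved in both cameras. Comparing before and after images showed an apparent shift of up to 0.8 pixel at the chart block, but the match there was weak and the gripper's shadow falls on it. I took it as no movement. I made no separate check of the plate, disc, press and spatula, but the arm passed well above the counter.

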